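# Check the vortex mixer before use

## Robot

A 6-joint arm with a two-finger parallel gripper is mounted at the origin on the work surface. World frame = base frame: x ahead of the robot, y to its left, z up, the work surface at z = 0. Lengths are in mm, angles in degrees, forces in N, time in s.
With the tool pointing down it reaches from about 350 to 850 mm from the base axis. Payload 8.1 kg.
Tool frame: the origin (TCP) lies where the fingers leave the gripper's body, on its centre line; the fingertips stand 73 mm ahead of it and the grasp point (between the pads) lies 54 mm ahead of it; z points along the fingers, y is the line along which they close (so a half turn about z gives the same grasp; the last joint's range is limited). The gripper opens to 85 mm and grips with 20 to 120 N. Pads are 22 mm wide; open, the fingers measure 114 mm over their backs; the gripper's body (76 mm by 85 mm) begins 54 mm behind the grasp point. The pads swing forward as they close: fully open they stand 13 mm farther back than shut.
Start: joints at [-81.096, 7.471, 85.268, -0, 87.261, -4.893], TCP at [143.108, -582.689, 303.892] pointing down, gripper open.
Joint ranges: [-169.43, 169.43], [-51.17, 129.36], [1.28, 143.12], [-76.62, 256.62], [0, 156.53], [-152.29, 152.29]. Speed limits (degrees/s): [136.94, 136.94, 159.86, 180, 180, 180].

## Interface

Orientations are given as [roll, pitch, yaw] about the fixed x, y, z axes, in that order (R = Rz(yaw) Ry(pitch) Rx(roll)).
In Python, from bench import sense, optics, r gives the robot as it stands.
- The arm moves only by the tool servo_tool, never from a script. Its argument "plan" is a list that holds one entry, the list of rows, each a list of 5 numbers: the shift along the world's x, y, z in m, then the turn about the world's z in degrees, then the finger opening in m, from 0 to 0.0854. A call has 1 to 10 rows; each row shifts and turns the commanded pose from where the row before left it; what a row does not reach is not made up. A row lasts 1/10 s, in which the tool goes at most 50 mm and 8.59 degrees, less where a joint would pass 70% of its speed; a pose out of reach is approached as far as the arm can. A call is refused whole if a number of a shift passes 0.05 or a number of a turn 8.59, either way. A call with a gripper value outside its range is refused whole. The fingers move at their own pace and stop on an object; "force" is the grip in N (left out, the last holds). Time passes only in rows, so rows that do not move let the fingers close. It gives the time, the measured TCP pose, the force, the opening and the grip force at its end, in the units of the state.
- sense(): the state, without advancing time (a new reading comes with each control period).
- optics.snapshot(name): name is "scene" or "side" or "wrist"; returns a dict with "frame" (480x640x3 uint8, blue, green, red), "fx", "fy", "cx", "cy" (pixels), "cam_to_world" (4x4, takes a point from camera to world coordinates). Camera axes: x right, y down, z forward; pixel columns grow to the right and rows downward; lengths in mm; the calibration is good to about 2 mm. A picture is of the moment at which its call begins. There is no depth.
- r.hand_in(): hands the job in; it is judged then, once.
The state is a dict: "time": time; "joint_pos": joint angles; "qd": joint speeds; "joint_efforts": joint torques, N m; "tool_pos": TCP position; "tcp_rot": TCP orientation; "ft_force": force on the tool from outside, world axes, zero at the start; "wrist_torque": the same for the moment, N m; "finger_gap": finger opening in mm; "grip_force": force on a finger pad.
Only numpy, scipy, OpenCV 4.12 (cv2) and the standard library are available. Lean on these libraries where they do the work, as an engineer would, in place of code of your own. Each camera call takes 0.05 s, during which the arm holds its last target. There are 200 camera calls.

## Task

Do the start-of-day check on the vortex mixer with the closed fingertips: press the end of its rocker switch nearer the rubber cup fully down to switch it on, then push the rubber cup all the way down, keep it down for a good second and let it spring back up, and last press the other end of the rocker fully down to switch it off. Never push the cup while the mixer is off, and grasp or lift nothing. Do not touch the block heater beside it, do not shift or lift the mixer, and leave everything else on the bench where it stands.

Things in the scene. Friction and masses are not known exactly. Their poses are not given: they have to be found in the camera images.
- mixer: white vortex mixer, 3 kg, loose, 210 (x) x 140 (y) mm; origin at its underside centre. Front half (-x, roughly to the robot): panel 62 mm high, rocker switch at (-55, 30) mm, fixed dial (34 mm across, top at 82 mm) at (-55, -37). Rear: round tower, 124 mm across, 98 mm high, centred at (40, 0), rubber cup over it at (45, 0). Left or right of heater, yaw up to 30 degrees
- rocker (a joint): angle of the mixer's rocker switch: black V-shaped paddle, 52 mm long (mixer's x) x 26 mm wide, pivot across its middle 70 mm above the bench. -0.20 rad: fully off, end away from the cup down, that half level; +0.20: fully on, end nearer the cup down, that half level. No spring, it stays where left; about 3 N on an end moves it; rigid stops at both limits
- on_end (a point): point on top of the rocker half nearer the cup, 16 mm from the pivot, where it is pressed to switch on; 80 mm above the bench when off, 73.5 mm when fully on. It moves and tilts with the rocker; its x axis points along the paddle towards the cup end
- off_end (a point): point on top of the rocker half farther from the cup, 16 mm from the pivot, where it is pressed to switch off; 80 mm above the bench when on, 73.5 mm when fully off. It moves and tilts with the rocker
- cup (a joint): how far the rubber cup is pushed down: 0 up, 0.008 m at its lower stop. Spring: it starts to give at about 2 N, is fully down at about 6 N, and springs back when released
- cup_floor (a point): centre of the level floor inside the black rubber cup (a round dish 74 mm across the rim, rim 7 mm above this floor, floor about 50 mm across), 118 mm above the bench when up, 110 mm when fully down. It moves with the cup
- heater: the block heater, not to be touched: white fixed box 190 x 150 mm, 65 mm high, with an aluminium hole block up to 100 mm high on its rear half and a rocker of the same kind on its front; origin at the centre of its underside
- tube: a capped test tube, 16 mm across and 84 mm long, standing in a hole of the heater (its top 154 mm above the bench); origin at its lower end
- bottle: a small bottle, 40 mm across, 100 mm high, standing between mixer and heater; origin at the centre of its underside
- rack: red tube rack 150 x 70 mm, 47 mm high with its tubes, to the left; origin at the centre of its underside
- pen: marker pen lying on the bench to the right, 130 mm long along its x, 18 mm thick; origin under its middle
- jar: lidded jar 64 mm across, 80 mm high, behind; origin at the centre of its underside
- beaker: beaker 72 mm across, 90 mm high, behind; origin at the centre of its underside

How it is judged:
By the outcome, as a careful person would: the job done as asked, in the order asked, and still so for the second after the job is handed in, with the robot touching nothing.
It also fails if it takes over 46 s, if anything falls off the work surface, if the arm or the gripper's body presses on something with over 40 N, if the wrist force passes 120 N, or if a joint passes its speed limit or range.

## Working session

There is one attempt and no reset: what is moved stays moved. The work goes in short steps, Python scripts to look and compute and a tool call to move; the robot and the scene stay as the last step left them, time stands still between calls to the robot, and variables do not carry over. Pictures are saved under pics/ and viewed, at most 10 in all, crops included, and the job is handed in when it is done.

Besides the shell and the picture viewer there is one more tool, called after "Call:" in YAML: its name, and indented under it one key for each argument. servo_tool: Moves the arm, as the interface text tells. Its arguments: {"type":"object","properties":{"plan":{"type":"array"},"force":{"type":"number"}},"required":["plan"]}

```bash
mkdir -p pics; python3 - <<'E'
from bench import sense, optics, r
import cv2,pickle
s=sense();print(s)
for n in("scene","side"):
    d=optics.snapshot(n);cv2.imwrite(f"pics/{n}0.png",d["frame"]);pickle.dump(d,open(f"{n}0.pkl","wb"));print(n,d["fx"],d["cx"],d["cy"],d["cam_to_world"])
E
```

```text
{'time': 0.0, 'joint_pos': array([-8.10985415e+01,  7.51534765e+00,  8.53303108e+01,  9.13387620e-04,
        8.72598782e+01, -4.89427531e+00]), 'qd': array([-0.10106059,  0.03636035, -0.02755648,  0.00549894,  0.06058928,
        0.082473  ]), 'joint_efforts': array([-1.18482545e-03, -5.69390059e+01, -5.00561571e+01, -2.40330746e-04,
        1.48548750e-02, -1.49150350e-05]), 'tool_pos': array([ 143.02639878, -582.2781766 ,  302.83190888]), 'tcp_rot': array([-1.79894926e+02, -9.91303882e-03,  1.37956802e+01]), 'ft_force': array([ 0.38864459, -0.5276918 ,  0.23637231]), 'wrist_torque': array([0.01007954, 0.0092744 , 0.02456293]), 'grip_force': 0.0, 'finger_gap': 85.46730133828041}
scene 542.7899574434782 318.6437965135438 248.54648972613793 [[ 5.24841373e-01  6.01246353e-01 -6.02531622e-01  1.36063283e+03]
 [ 8.50948206e-01 -3.87830865e-01  3.54223618e-01 -4.55337404e+02]
 [-2.07047020e-02 -6.98634413e-01 -7.15179189e-01  9.57803556e+02]
 [ 0.00000000e+00  0.00000000e+00  0.00000000e+00  1.00000000e+00]]
side 501.22753299715254 318.8529368670703 229.6278949201669 [[-9.49865636e-01 -2.50919752e-01  1.86532978e-01  4.08626295e+02]
 [-3.12242753e-01  7.30535754e-01 -6.07307151e-01  6.90272442e+02]
 [ 1.61163501e-02 -6.35103764e-01 -7.72258682e-01  1.00986170e+03]
 [ 0.00000000e+00  0.00000000e+00  0.00000000e+00  1.00000000e+00]]
```

View pics/scene0.png

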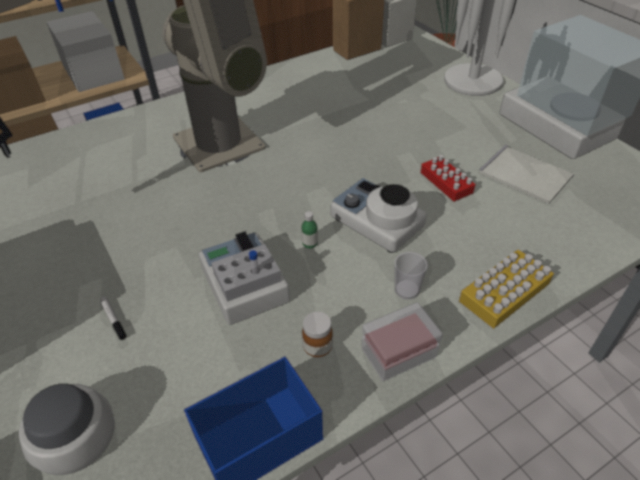

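View pics/side0.png

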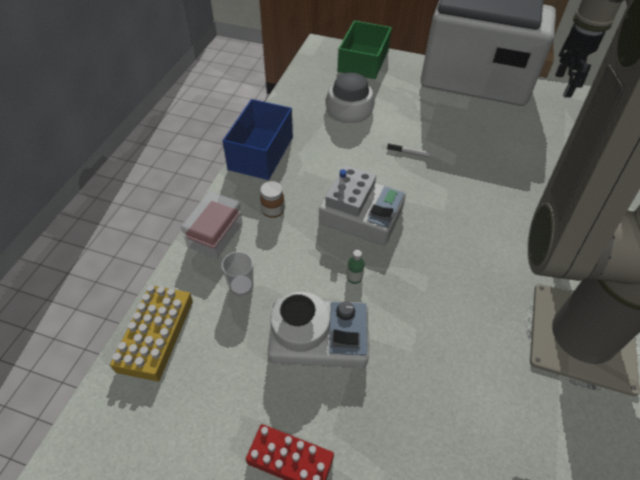

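The mixer stands on the left. Its cup is at scene (395,195) and side (298,310), the rocker at scene (370,187) and side (346,338), and the dial at scene (352,200) and side (346,310). The bottle is on its right, and the heater is beyond the bottle.

```bash
cat > h.py <<'E'
import numpy as np,cv2
def ray(d,uv):
    T=d["cam_to_world"];v=T[:3,:3]@[(uv[0]-d["cx"])/d["fx"],(uv[1]-d["cy"])/d["fy"],1];return T[:3,3],v/np.linalg.norm(v)
def plane(d,uv,z):
    o,v=ray(d,uv);return o+v*(z-o[2])/v[2]
def tri(a,ua,b,ub):
    A=0;B=0
    for d,u in((a,ua),(b,ub)):
        o,v=ray(d,u);P=np.eye(3)-np.outer(v,v);A=A+P;B=B+P@o
    return np.linalg.solve(A,B)
def dark(d,box,th):
    x0,y0,x1,y1=box;g=d["frame"][y0:y1,x0:x1].max(2)
    n,l,s,c=cv2.connectedComponentsWithStats((g<th).astype(np.uint8))
    return [(s[i].tolist(),(c[i]+[x0,y0]).round(1)) for i in range(1,n) if s[i,4]>20]
E
python3 - <<'E'
from h import *;import pickle
a,b=[pickle.load(open(n+"0.pkl","rb")) for n in("scene","side")]
print(dark(a,(330,170,430,250),50));print(dark(b,(265,285,375,370),50))
def up(d,b,n):
    x0,y0,x1,y1=b;return cv2.resize(d["frame"][y0:y1,x0:x1],None,fx=4,fy=4,interpolation=cv2.INTER_CUBIC)
p=up(a,(325,165,425,250),0);q=up(b,(265,285,365,370),0);cv2.imwrite("pics/c1.png",np.hstack([p,q]))
E
```

```text
[([29, 12, 19, 10, 104], array([366.9, 186.1])), ([51, 15, 28, 20, 429], array([394.6, 194.2])), ([15, 30, 15, 7, 31], array([353.5, 204.2]))]
[([16, 11, 33, 30, 770], array([297.3, 310.1])), ([72, 25, 17, 10, 69], array([344.7, 315.7])), ([68, 45, 25, 15, 286], array([345.4, 337.8]))]
```

View pics/c1.png

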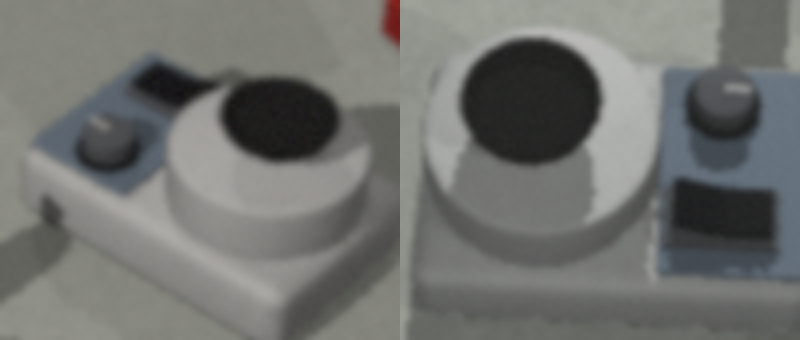

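The crops show the cup whole in both views. The rocker is whole only in the side view, because the tower partly hides it in the scene view.

```bash
python3 - <<'E'
from h import *;import pickle
a,b=[pickle.load(open(n+"0.pkl","rb")) for n in("scene","side")]
c=tri(a,(394.6,194.2),b,(297.3,310.1));print("cup",c,plane(a,(394.6,194.2),124),plane(b,(297.3,310.1),124))
k=plane(b,(345.4,337.3),73);print("rocker",k,"dial",plane(b,(345.5,309),82))
v=k[:2]-c[:2];print(np.hypot(*v),"expect",np.hypot(100,30),"yaw",np.degrees(np.arctan2(v[1],v[0])-np.arctan2(30,-100)))
print("bottle",plane(a,(309,214),100),plane(b,(358,254),100))
E
```

```text
cup [599.05004307 206.08461996 120.53110391] [602.5256215 203.5141256 124.       ] [598.05888378 207.71782563 124.        ]
rocker [493.5807534  208.43069564  73.        ] dial [511.0986785  149.47597851  82.        ]
105.49537968572052 expect 104.4030650891055 yaw 15.424957929264052
bottle [528.70673253  10.18227988 100.        ] [522.25695369  13.82116017 100.        ]
```

Call:
servo_tool:
  plan:
    - [[0.03,0.038,0,0,0],[0.03,0.038,0,0,0],[0.03,0.038,0,0,0],[0.03,0.038,0,0,0],[0.03,0.038,0,0,0],[0.03,0.038,0,0,0],[0.03,0.038,0,0,0],[0.03,0.038,0,0,0],[0.03,0.038,0,0,0],[0.03,0.038,0,0,0]]

```text
time: 1.1
tool_pos: [443.8, -200.8, 303.7]
tcp_rot: [-180.0, 0.0, 13.8]
ft_force: [0.0, -1.2, 0.4]
finger_gap: -0.2
grip_force: 0.0
```

Call:
servo_tool:
  plan:
    - [[0.004,0.038,0,0.2,0],[0.004,0.038,0,0.2,0],[0.004,0.038,0,0.2,0],[0.004,0.038,0,0.2,0],[0.004,0.038,0,0.2,0],[0.004,0.038,0,0.2,0],[0.004,0.038,0,0.2,0],[0.004,0.038,0,0.2,0],[0.004,0.038,0,0.2,0],[0,0,0,0,0]]

```text
time: 2.1
tool_pos: [478.7, 143.1, 303.4]
tcp_rot: [-179.9, 0.0, 15.8]
ft_force: [-0.4, -0.4, 0.8]
finger_gap: -0.1
grip_force: 0.0
```

```bash
python3 - <<'E'
from bench import sense, optics, r
import cv2,pickle
s=sense();print(s["time"],s["tool_pos"],s["tcp_rot"],s["finger_gap"],s["ft_force"])
d=optics.snapshot("wrist");cv2.imwrite("pics/w1.png",d["frame"]);pickle.dump(d,open("w1.pkl","wb"));print(d["fx"],d["cam_to_world"])
from h import *
print(dark(d,(0,0,640,480),50))
E
```

```text
2.1 [478.65664863 143.14589314 303.39664043] [-1.79908309e+02  2.72743619e-02  1.58434117e+01] -0.12911728098287503 [-0.44778426 -0.37684175  0.78297126]
379.21371199173313 [[ 2.73218838e-01 -9.18303965e-01 -2.86477390e-01  5.51924331e+02]
 [-9.61951178e-01 -2.61187574e-01 -8.01934075e-02  1.63824798e+02]
 [-1.18241047e-03  2.97487612e-01 -9.54724946e-01  3.73910111e+02]
 [ 0.00000000e+00  0.00000000e+00  0.00000000e+00  1.00000000e+00]]
[([219, 0, 121, 83, 8122], array([279.3,  34.8])), ([322, 326, 8, 13, 67], array([325.7, 332.5])), ([0, 328, 640, 152, 51571], array([327.3, 428.6]))]
```

View pics/w1.png

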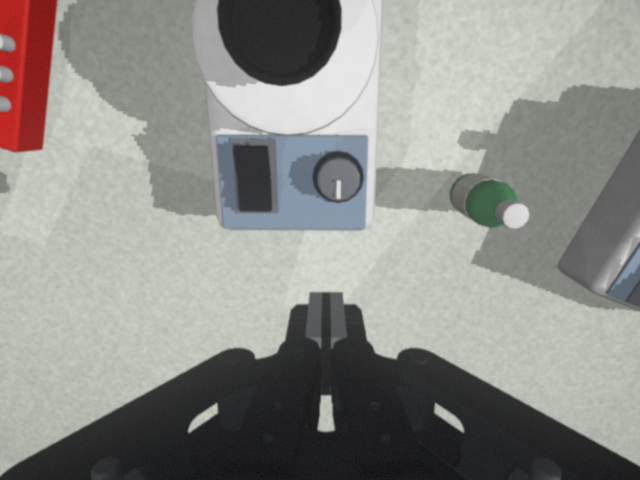

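The wrist view shows the rocker as a dark rectangle at (234–275, 144–213), with the dial top at (338,177). The panel's front edge runs from (222,229) to (366,229), and the cup is near (280,22), cut off at the top of the image.

```bash
python3 - <<'E'
from h import *;import pickle
d=pickle.load(open("w1.pkl","rb"));g=d["frame"].max(2)
for th in(55,62,70):
    m=(g[135:225,222:290]<th).astype(np.uint8);n,l,s,c=cv2.connectedComponentsWithStats(m);i=1+s[1:,4].argmax()
    ct=cv2.findContours((l==i).astype(np.uint8),0,1)[0][0];rr=cv2.minAreaRect(ct);bp=cv2.boxPoints(rr)+[222,135]
    P=np.array([plane(d,u,75) for u in bp]);print(th,s[i],bp.round(1).tolist(),P[:,:2].round(1).tolist(),P.mean(0).round(1),np.linalg.norm(P[0]-P[1]),np.linalg.norm(P[1]-P[2]))
print(d["frame"][135:222:4,253].max(1), d["frame"][180,222:290:2].max(1))
for u in((222,229),(366,229),(217,137),(367,137)):print(u,plane(d,u,62)[:2])
print("dial",plane(d,(338.5,176.5),82))
# tip check
for u in((327,293),):print(plane(d,u,230))
# cup: dish ellipse from dark rim
m=(g[0:120,190:370]<60).astype(np.uint8);n,l,s,c=cv2.connectedComponentsWithStats(m);i=1+s[1:,4].argmax()
ct=max(cv2.findContours((l==i).astype(np.uint8),0,1)[0],key=len)[:,0]+[190,0];ct=ct[ct[:,1]>3]
W=np.array([plane(d,u,125)[:2] for u in ct]);A=np.c_[2*W,np.ones(len(W))];x=np.linalg.lstsq(A,(W**2).sum(1),rcond=None)[0];print("cup",x[:2],np.sqrt(x[2]+x[0]**2+x[1]**2))
E
```

```text
55 [  12   11   35   46 1005] [[233.4, 146.2], [265.6, 142.9], [270.1, 188.4], [238.0, 191.6]] [[515.3, 227.3], [524.3, 204.1], [491.3, 192.7], [481.8, 216.7]] [503.2 210.2  75. ] 24.90776003957979 34.985845863805025
62 [  12   11   37   64 2050] [[233.2, 146.2], [266.3, 143.2], [272.2, 208.7], [239.2, 211.7]] [[515.2, 227.5], [524.3, 203.6], [475.7, 187.3], [466.0, 212.4]] [495.3 207.7  75. ] 25.581511495159774 51.2688514016062
70 [  11   10   38   66 2152] [[232.6, 145.2], [266.3, 141.9], [273.1, 209.6], [239.4, 213.0]] [[515.8, 228.0], [525.3, 203.8], [475.2, 186.5], [465.0, 212.0]] [495.3 207.6  75. ] 26.037407095995516 52.98069814159136
[154 119 116  49  55  54  55  53  55  53  53  55  53  56  56  56  57  58
  57  91 169 169] [145 129 125 125 124 124 111  85  58  52  53  54  55  52  53  55  53  52
  55  53  54  56  55  55  73 111 116 125 157 161 166 170 172 171]
(222, 229) [443.43437423 225.43803403]
(366, 229) [477.07681077 107.13877486]
(217, 137) [517.04784993 244.05995253]
(367, 137) [549.61623909 129.41211674]
dial [515.93148417 143.72616443  82.        ]
[486.63013132 144.87464786 230.        ]
cup [599.61279291 205.89152071] 35.05325883184164
```

Call:
servo_tool:
  plan:
    - [[0.016,0.034,0,0.2,0],[0.016,0.034,0,0,0],[0,0,-0.03,0,0],[0,0,-0.03,0,0],[0,0,-0.03,0,0],[0,0,-0.02,0,0],[0,0,-0.015,0,0],[0,0,0,0,0],[0,0,0,0,0]]

```text
time: 3.05
tool_pos: [511.5, 206.9, 179.5]
tcp_rot: [180.0, -0.0, 15.8]
ft_force: [-0.8, -0.0, 0.5]
finger_gap: -0.2
grip_force: 0.0
```

```bash
python3 - <<'E'
from bench import sense, optics, r
import cv2
s=sense();print(s["time"],s["tool_pos"],s["tcp_rot"],s["ft_force"])
d=optics.snapshot("wrist");f=d["frame"];cv2.imwrite("pics/w2.png",f)
E
```

```text
3.05 [511.4618186  206.91524618 179.4907185 ] [ 1.79993343e+02 -1.94987036e-02  1.57652334e+01] [-0.77495355 -0.04551968  0.54095496]
```

View pics/w2.png

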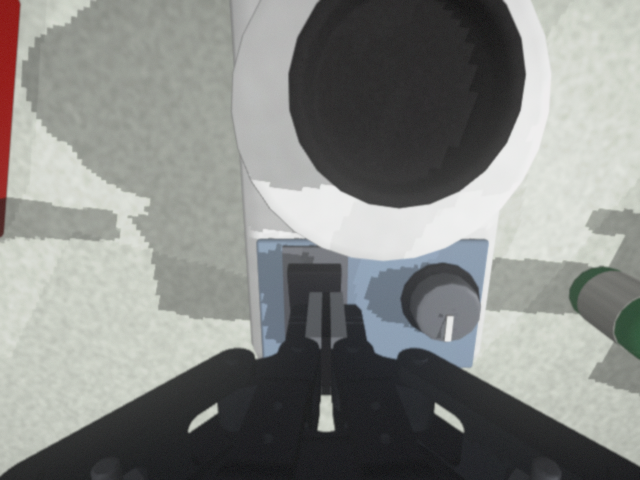

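The fingertip is over the cup-end half of the rocker, clear of the tower and dial, and about 4.5 mm too far right.

Call:
servo_tool:
  plan:
    - [[0,0.0045,-0.005,0,0],[0,0,-0.01,0,0],[0,0,-0.005,0,0],[0,0,-0.003,0,0],[0,0,-0.003,0,0],[0,0,-0.003,0,0],[0,0,-0.002,0,0],[0,0,0,0,0]]

```text
time: 3.9
tool_pos: [511.1, 211.8, 147.8]
tcp_rot: [180.0, 0.0, 15.8]
ft_force: [0.4, 0.5, 1.2]
finger_gap: -0.2
grip_force: 0.5
```

Call:
servo_tool:
  plan:
    - [[0,0,-0.001,0,0],[0,0,-0.001,0,0],[0,0,0,0,0]]

```text
time: 4.2
tool_pos: [511.3, 211.8, 146.1]
tcp_rot: [180.0, -0.0, 15.8]
ft_force: [2.6, 1.1, 3.8]
finger_gap: -0.1
grip_force: 1.4
```

Call:
servo_tool:
  plan:
    - [[0,0,-0.001,0,0],[0,0,0,0,0]]

```text
time: 4.4
tool_pos: [511.4, 211.9, 146.0]
tcp_rot: [180.0, -0.0, 15.8]
ft_force: [-2.5, -1.3, 10.9]
finger_gap: -0.3
grip_force: 5.3
```

It is on its stop: the force rose to 11 N with almost no travel. Next I lift straight up, look to confirm, then go to the cup.

Call:
servo_tool:
  plan:
    - [[0,0,0.01,0,0],[0,0,0.03,0,0],[0,0,0.03,0,0],[0,0,0.01,0,0],[0,0,0,0,0],[0,0,0,0,0]]

```text
time: 5.0
tool_pos: [510.5, 211.6, 223.6]
tcp_rot: [180.0, 0.1, 15.8]
ft_force: [0.6, 0.7, -0.9]
finger_gap: 0.1
grip_force: 0.0
```

```bash
python3 - <<'E'
from bench import sense, optics, r
import cv2
from h import *
s=sense();print(s["time"],s["tool_pos"],s["ft_force"])
d=optics.snapshot("wrist");e=optics.snapshot("side")["frame"][285:370,265:375]
g=d["frame"].max(2)[0:330,150:560];m=(g<60).astype(np.uint8);n,l,st,c=cv2.connectedComponentsWithStats(m)
for i in range(1,n):
    if st[i,4]>1500:print(st[i],c[i]+[150,0])
i=1+st[1:,4].argmax();ct=max(cv2.findContours((l==i).astype(np.uint8),0,1)[0],key=len)[:,0]+[150,0];ct=ct[(ct[:,1]>3)&(ct[:,1]<260)]
W=np.array([plane(d,u,125)[:2] for u in ct]);A=np.c_[2*W,np.ones(len(W))];x=np.linalg.lstsq(A,(W**2).sum(1),rcond=None)[0];print("cup",x[:2],np.sqrt(x[2]+x[0]**2+x[1]**2))
w=cv2.resize(d["frame"],(480,360));e=cv2.resize(e,(320,247),interpolation=cv2.INTER_CUBIC);o=np.zeros((360,800,3),np.uint8);o[:,:480]=w;o[:247,480:]=e;cv2.imwrite("pics/c3.png",o)
E
```

```text
5.0 [510.48842298 211.62374372 223.62415714] [ 0.60621681  0.69792181 -0.88412937]
[  162     4   170   172 21788] [396.40398384  86.7629888 ]
[ 139  254   55   76 1698] [317.7762073  289.83274441]
cup [603.37855584 207.38266075] 33.22707380432493
```

View pics/c3.png

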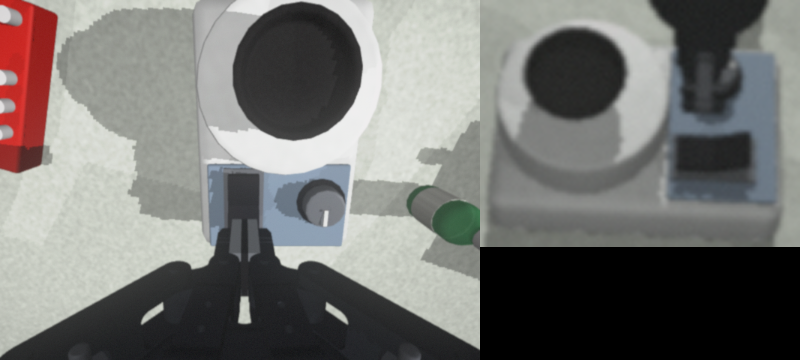

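The rocker's paddle has tipped, and the mixer has not moved. The cup centre is at about (600.5, 206.5).

Call:
servo_tool:
  plan:
    - [[0.03,-0.002,0,0,0],[0.03,-0.002,0,0,0],[0.03,-0.001,0,0,0],[0,0,0,0,0],[0,0,-0.01,0,0],[0,0,-0.01,0,0],[0,0,-0.007,0,0],[0,0,0,0,0],[0,0,0,0,0]]

```text
time: 6.0
tool_pos: [600.5, 207.0, 197.7]
tcp_rot: [-180.0, 0.0, 15.8]
ft_force: [-0.1, 0.0, -0.4]
finger_gap: -0.1
grip_force: 0.0
```

Call:
servo_tool:
  plan:
    - [[0,0,-0.004,0,0],[0,0,-0.003,0,0],[0,0,-0.003,0,0],[0,0,-0.002,0,0],[0,0,-0.002,0,0],[0,0,-0.001,0,0],[0,0,0,0,0],[0,0,0,0,0]]

```text
time: 6.8
tool_pos: [601.3, 206.9, 183.4]
tcp_rot: [-180.0, -0.0, 15.8]
ft_force: [-0.6, 0.1, 5.6]
finger_gap: 0.1
grip_force: 2.8
```

Call:
servo_tool:
  plan:
    - [[0,0,-0.001,0,0],[0,0,-0.001,0,0],[0,0,0,0,0]]

```text
time: 7.1
tool_pos: [601.4, 206.9, 182.6]
tcp_rot: [180.0, -0.1, 15.8]
ft_force: [-6.1, -0.6, 12.5]
finger_gap: 0.2
grip_force: 6.4
```

It is on the lower stop. I hold 1.5 s, then release upward.

Call:
servo_tool:
  plan:
    - [[0,0,0,0,0],[0,0,0,0,0],[0,0,0,0,0],[0,0,0,0,0],[0,0,0,0,0],[0,0,0,0,0],[0,0,0,0,0],[0,0,0,0,0],[0,0,0,0,0],[0,0,0,0,0]]

```text
time: 8.1
tool_pos: [601.4, 206.9, 182.6]
tcp_rot: [180.0, -0.1, 15.8]
ft_force: [-5.1, -1.0, 11.9]
finger_gap: -0.1
grip_force: 6.3
```

Call:
servo_tool:
  plan:
    - [[0,0,0,0,0],[0,0,0,0,0],[0,0,0,0,0],[0,0,0,0,0],[0,0,0.004,0,0],[0,0,0.006,0,0],[0,0,0.02,0,0],[0,0,0.015,0,0],[0,0,0,0,0],[0,0,0,0,0]]

```text
time: 9.1
tool_pos: [601.3, 206.8, 226.0]
tcp_rot: [180.0, -0.0, 15.8]
ft_force: [-0.1, 1.7, -0.6]
finger_gap: 0.2
grip_force: 0.0
```

Call:
servo_tool:
  plan:
    - [[-0.04,-0.0015,0,0,0],[-0.04,-0.0015,0,0,0],[-0.041,-0.0015,0,0,0],[0,0,0,0,0],[0,0,-0.02,0,0],[0,0,-0.02,0,0],[0,0,-0.01,0,0],[0,0,0,0,0],[0,0,0,0,0]]

```text
time: 10.0
tool_pos: [480.3, 202.3, 175.9]
tcp_rot: [-180.0, 0.0, 15.8]
ft_force: [0.2, 1.0, 1.0]
finger_gap: -0.2
grip_force: 0.0
```

```bash
python3 - <<'E'
from bench import sense, optics, r
from h import *
s=sense();print(s["time"],s["tool_pos"],s["ft_force"])
d=optics.snapshot("wrist");e=optics.snapshot("side");print(dark(e,(265,285,375,370),50))
w=cv2.resize(d["frame"],(480,360));e=cv2.resize(e["frame"][285:370,265:375],(320,247),interpolation=cv2.INTER_CUBIC);o=np.zeros((360,800,3),np.uint8);o[:,:480]=w;o[:247,480:]=e;cv2.imwrite("pics/c4.png",o)
E
```

```text
10.0 [480.25857255 202.29613985 175.90083749] [0.16584509 0.96791884 0.9832359 ]
[([68, 1, 42, 58, 1037], array([352.5, 314.6])), ([17, 11, 32, 29, 752], array([297.4, 310. ]))]
```

View pics/c4.png

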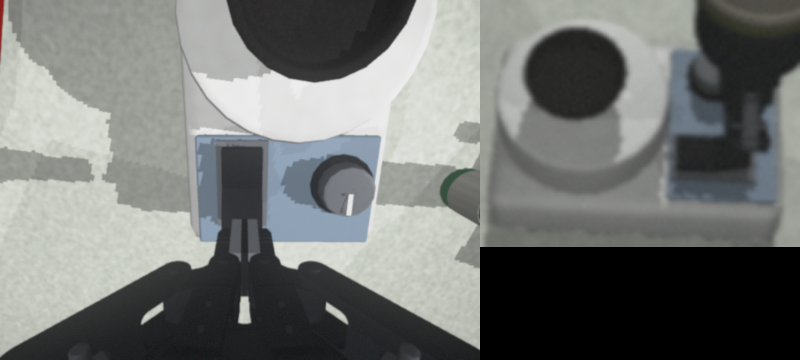

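The cup is back up and the mixer is unmoved: its centroid in the side view is still (297.4,310). The tip is over the far half of the rocker.

Call:
servo_tool:
  plan:
    - [[0,0,-0.008,0,0],[0,0,-0.007,0,0],[0,0,-0.003,0,0],[0,0,-0.003,0,0],[0,0,-0.003,0,0],[0,0,-0.003,0,0],[0,0,-0.002,0,0],[0,0,-0.001,0,0],[0,0,0,0,0]]

```text
time: 11.0
tool_pos: [480.0, 202.3, 146.1]
tcp_rot: [-180.0, 0.0, 15.8]
ft_force: [-3.4, -1.3, 5.0]
finger_gap: -0.2
grip_force: 2.4
```

Call:
servo_tool:
  plan:
    - [[0,0,-0.001,0,0],[0,0,-0.0005,0,0],[0,0,0,0,0]]

```text
time: 11.3
tool_pos: [480.1, 202.3, 145.9]
tcp_rot: [180.0, 0.0, 15.8]
ft_force: [-9.3, -3.4, 17.6]
finger_gap: -0.1
grip_force: 8.7
```

Call:
servo_tool:
  plan:
    - [[0,0,0.01,0,0],[0,0,0.03,0,0],[0,0,0.04,0,0],[-0.02,0,0.04,0,0],[-0.04,0,0.02,0,0],[-0.04,0,0,0,0],[0,0,0,0,0],[0,0,0,0,0]]

```text
time: 12.1
tool_pos: [379.9, 202.5, 284.9]
tcp_rot: [-180.0, -0.1, 15.8]
ft_force: [0.7, -0.2, 0.4]
finger_gap: 0.0
grip_force: 0.0
```

```bash
python3 - <<'E'
from bench import sense, optics, r
from h import *;import pickle
s=sense();print(s["time"],s["tool_pos"],s["ft_force"])
e=optics.snapshot("side");print(dark(e,(265,285,375,370),50))
b=pickle.load(open("side0.pkl","rb"));f=lambda d:cv2.resize(d["frame"][285:370,265:375],(400,309),interpolation=cv2.INTER_CUBIC);cv2.imwrite("pics/c5.png",np.hstack([f(b),f(e)]))
E
```

```text
12.1 [379.91378581 202.48630779 284.89911477] [ 0.65351733 -0.23081864  0.40842185]
[([17, 11, 32, 29, 748], array([297.4, 310. ])), ([73, 26, 16, 9, 52], array([345.4, 315.8])), ([69, 46, 24, 14, 273], array([345.3, 337.8]))]
```

View pics/c5.png

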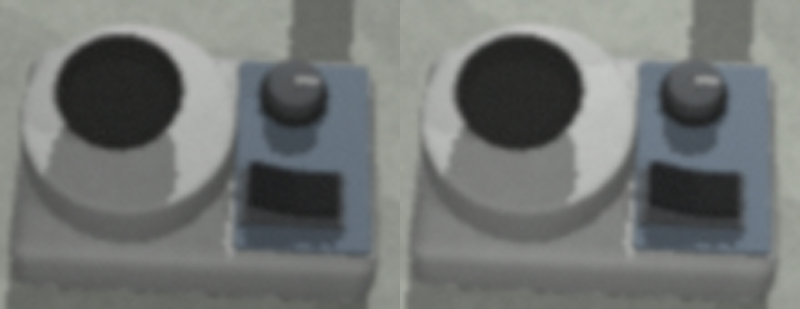

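The before and after crops look the same: the rocker is back to off, the cup is up and the mixer is where it was.

```bash
python3 -c "
from bench import r
print(r.hand_in())"
```

```text
the job is handed in; nothing more can be done
None
```

The start-of-day check is done and handed in at about 12 s: I switched the mixer on, held the cup fully down for over 1 s until it sprang back, and switched the mixer off. The last picture shows the mixer unmoved.

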